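Slide the emptied drip tray home into the coffee machine

TASK

The emptied drip tray stands askew on the counter in front of the coffee machine. Square it up and push it, with the fingers only, in between the machine's two low front arms until it is fully home against its stop, its grey front flush with the ends of the arms. Keep the tray flat on the counter (do not lift or tip it), do not ram it into the machine, leave the mugs, cups and other things on the counter where they stand, and finish clear of the tray.

Things in the scene. Friction and masses are not known exactly. Their poses are not given: they have to be found in the camera images.
- coffee_machine: Black bean-to-cup machine, 250 mm wide, 440 deep and tall, fixed. Origin: on the counter, midway between the front ends of its two low arms (the mouth of the tray bay). x points level into the machine, the way the tray goes in; z up. Arms 38 mm wide, 45 high, from x = 0 to the stop at x = 170; gap between them 174 (y -87 to 87), inner front corners rounded at 8 mm radius.
- tray_home (a point): Point on the counter in the bay, 85 mm in from the mouth on its centre line, where the tray's origin lies when fully home; axes as the machine's. The bay has no floor of its own: the tray slides on the counter.
- spout (a point): Middle of the front of the spout block's lower edge, over the bay: 85 mm in from the mouth, 160 mm above the counter (two nozzles hang 18 mm lower). The block is 66 mm wide and joins the machine's front panel, 130 mm in from the mouth. A thin steam wand hangs to 120 mm height beside it, 95 mm in and 100 mm to its -y side.
- drip_tray: Loose drip tray, black, slotted steel grid on top, flat grey front face: 170 mm wide (y), 170 deep (x), 42 high, closed solid shape, 0.5 to 1 kg, slides on the counter. Origin: centre of its underside. x points to its rear edge, which goes in first (corners 6 mm radius); grey front at x = -85, a red float button on top near it. Starts 35 to 80 mm short of the arms, askew. Gap leaves 2 mm each side.
- tray_front (a point): Middle of the lower edge of the tray's grey front face, on the counter; axes as the tray's. When home it lies on the machine's origin.
- mug_stirrers: Cream mug, 78 mm across, handle to 67 mm from its axis, 90 mm tall, full of wooden stirrers that reach 140 mm; bystander. Origin: centre of underside.
- mug_sugar: Cream mug, 78 mm across, handle to 67 mm from its axis, with yellow sugar sticks to 116 mm; bystander. Origin: centre of underside.
- mug_creamer: Cream mug, 78 mm across, handle to 67 mm from its axis, with pale pink creamer sticks to 116 mm; bystander. Origin: centre of underside.
- cup_stack: Stack of white and magenta paper cups, 78 mm across, 175 mm tall; bystander. Origin: centre of underside.
- paper_cup: Single empty paper cup, 76 mm across the rim, 85 mm tall, very light; bystander, on the counter near the tray. Origin: centre of underside.
- lid_stack: Stack of black cup lids, 81 mm across, 48 mm tall; bystander. Origin: centre of underside.
- sweetener_jar: Amber glass jar with steel cap, 68 mm across, 85 mm tall; bystander. Origin: centre of underside.
- spoon: Small spoon with a wooden handle and steel bowl, about 150 mm long, lying flat; bystander. Origin: on the counter under its middle.
Things that resemble listed ones, but are neither listed nor needed, are in the scene too. Of the things like the drip_tray, leave any that is yellow; of the rest the larger one is meant.

How it is judged (in metres and radians):
At the end, for the whole second after the job is handed in: The drip tray stands flat, square and at rest between the machine's arms, its origin within 4 mm of the tray_home point along and across the bay and its grey front foremost, within 4 mm of flush with the ends of the arms, turned less than 0.03 rad (x of drip_tray in the frame of tray_home between -0.004 and 0.004 m and x of tray_front in the frame of coffee_machine between -0.004 and 0.004 m and y of drip_tray in the frame of tray_home between -0.004 and 0.004 m and angle between the x axis of drip_tray and the x axis of coffee_machine, either way round below 0.03 rad and angle between drip_tray's own z axis and vertical below 0.03 rad and height (world z) of drip_tray below 0.004 m and linear speed of drip_tray below 0.01 m/s); the robot touches nothing.
It fails at once if the drip tray is lifted or carried (its underside more than 12 mm off the counter) (height (world z) of drip_tray above 0.012 m).
It fails at once if the drip tray is tipped by more than 0.12 rad (angle between drip_tray's own z axis and vertical above 0.12 rad).
It fails at once if the tray is rammed into the machine (more than 60 N between them) (contact force between drip_tray and coffee_machine above 60 N).
It fails at once if a mug, cup, lid stack, jar or spoon is moved by more than 15 mm (distance of any of mug_stirrers, mug_sugar, mug_creamer, cup_stack, paper_cup, lid_stack, sweetener_jar, spoon from where it was at the start of the episode above 0.015 m).
It also fails if it takes over 67 s, if anything falls off the work surface, if the arm or the gripper's body presses on something with over 40 N, if the wrist force passes 120 N, or if a joint passes its speed limit or range.

ROBOT

A 6-joint arm with a two-finger parallel gripper is mounted at the origin on the work surface. World frame = base frame: x ahead of the robot, y to its left, z up, the work surface at z = 0. Lengths are in mm, angles in rad, forces in N, time in s.
With the tool pointing down it reaches from about 350 to 875 mm from the base axis. Payload 15.5 kg.
Tool frame: the origin (TCP) lies on the centre line of the jaws, within the pads' length; the fingertips stand 8 mm ahead of it and the grasp point (between the pads) lies 11 mm behind it; z points along the fingers, y is the line along which they close (so a half turn about z gives the same grasp; the last joint's range is limited). The gripper opens to 85 mm and grips with 20 to 120 N. Pads are 22 mm wide; open, the fingers measure 114 mm over their backs; the gripper's body (76 mm by 85 mm) begins 54 mm behind the grasp point. The pads swing forward as they close: fully open they stand 13 mm farther back than shut.
Start: joints at [1.087, 0.494, 1.345, -0, 1.302, -0.096], TCP at [236.341, 578.593, 239.277] pointing down, gripper open.
Joint ranges: [-2.91, 2.91], [-0.82, 2.16], [0.22, 2.67], [-1.22, 4.37], [0.12, 2.79], [-3.08, 3.08]. Speed limits (rad/s): [1.89, 1.89, 2.57, 3.01, 3.01, 3.01].

INTERFACE

Orientations are given as a rotation vector (axis times angle).
In Python, from station import robot gives the robot as it stands.
- The arm moves only by the shell command python3 -m crank 'ROWS' [OPENING] [FORCE]. ROWS is JSON, a list of rows, each a list of 6 numbers: the shift along the tool's x, y, z in mm, then the turn, a rotation vector about the tool's x, y, z in degrees. A call has 1 to 10 rows; each row shifts and turns the commanded pose from where the row before left it, along the tool's axes as they then stand; what a row does not reach is not made up. A row lasts 1/10 s, in which the tool goes at most 50 mm and 8.59 degrees, less where a joint would pass 70% of its speed; a pose out of reach is approached as far as the arm can. A call is refused whole if a number of a shift passes 50 or a number of a turn 8.59, either way. A call with a gripper value outside its range is refused whole. OPENING is the opening, from 0 (shut) to 1 (fully open), set as the call begins (- or left out, the last holds). The fingers move at their own pace and stop on an object; FORCE is the grip in N (left out, the last holds). Time passes only in rows, so rows that do not move let the fingers close. It gives the time, the measured TCP pose, the force, the opening and the grip force at its end, in the units of the state.
- robot.state(): the state, without advancing time (a new reading comes with each control period).
- robot.get_image(name): name is "scene" or "top" or "wrist"; returns a dict with "pixels" (480x640x3 uint8, blue, green, red), "vertical_fov" (degrees; the focal length in pixels is half the picture's height over the tangent of half this angle, whatever the lens; pixels are square), "cx", "cy" (the principal point, pixels), "cam_to_world" (4x4, takes a point from camera to world coordinates). Camera axes: x right, y down, z forward; pixel columns grow to the right and rows downward; lengths in mm; the calibration is good to about 2 mm. The wrist camera is an equidistant fisheye: a pixel r from the principal point sees the ray r / f radians off the axis. A picture is of the moment at which its call begins. There is no depth.
- robot.job_done(): hands the job in; it is judged then, once.
The state is a dict: "time_s": time; "qpos": joint angles; "qvel": joint speeds; "tau": joint torques, N m; "tcp_pos": TCP position; "ee_rot": TCP orientation; "wrist_force": force on the tool from outside, world axes, zero at the start; "wrist_torque": the same for the moment, N m; "width": finger opening in mm; "gripper_force": force on a finger pad.
Only numpy, scipy, OpenCV 4.12 (cv2) and the standard library are available. Lean on these libraries where they do the work, as an engineer would, in place of code of your own. Each camera call takes 0.05 s, during which the arm holds its last target. There are 200 camera calls.

## Working session

There is one attempt and no reset: what is moved stays moved. The work goes in short steps, Python scripts to look and compute and a shell command to move; the robot and the scene stay as the last step left them, time stands still between calls to the robot, and variables do not carry over. Pictures are saved under pics/ and viewed, at most 10 in all, crops included, and the job is handed in when it is done.

```bash
ls; mkdir -p pics; python3 - <<'E'
from station import robot
import cv2
print(robot.state())
for n in("scene","top"):
    g=robot.get_image(n); cv2.imwrite(f"pics/{n}0.png",g["pixels"]); print(n,g["vertical_fov"],g["cx"],g["cy"],g["cam_to_world"])
E
```

```text
pics
{'time_s': 0.0, 'qpos': array([ 1.08748174e+00,  4.94181297e-01,  1.34614344e+00, -3.20098987e-05,
        1.30249368e+00, -9.55110192e-02]), 'qvel': array([ 0.00185868,  0.00140423,  0.00118782, -0.00084744,  0.00095743,
       -0.0004358 ]), 'tau': array([ 3.35600402e-03, -8.82171178e+01, -3.83862233e+01, -7.79659695e-05,
        1.05994186e-02,  9.70176166e-05]), 'tcp_pos': array([236.19426437, 578.26706868, 238.69725046]), 'ee_rot': array([-6.05275482e-01, -3.08240661e+00,  1.85899186e-03]), 'wrist_force': array([-0.48610455, -0.08458614,  0.58965415]), 'wrist_torque': array([-0.00390888, -0.00208983, -0.00527216]), 'gripper_force': 0.0, 'width': 85.38230389683214}
scene 54.46861780808678 320.59991016670403 236.59849316607833 [[ 8.94123033e-01  3.69103048e-01 -2.53588136e-01  8.86803102e+02]
 [ 4.47655264e-01 -7.52103245e-01  4.83679102e-01 -4.75255471e+02]
 [-1.21970297e-02 -5.45988689e-01 -8.37703757e-01  1.27935324e+03]
 [ 0.00000000e+00  0.00000000e+00  0.00000000e+00  1.00000000e+00]]
top 54.10119412264817 314.100687553801 243.87503213406993 [[-3.37538725e-03 -9.89854284e-01  1.42046134e-01  3.64061839e+02]
 [-9.99939024e-01  4.83453670e-03  9.92850275e-03  1.84631958e+02]
 [-1.05144982e-02 -1.42003960e-01 -9.89810245e-01  1.37581754e+03]
 [ 0.00000000e+00  0.00000000e+00  0.00000000e+00  1.00000000e+00]]
```

View pics/top0.png

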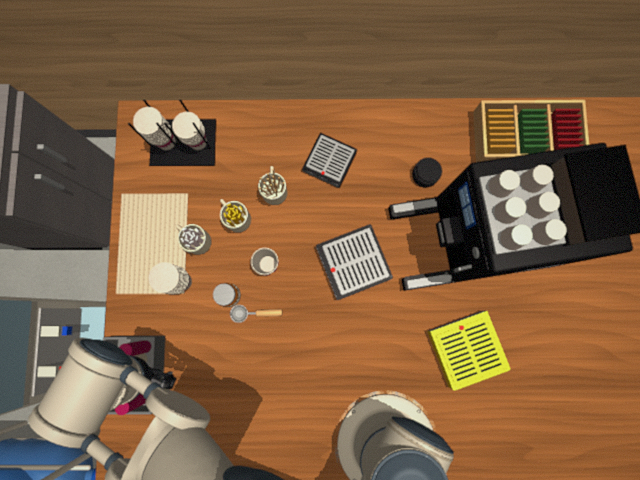

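View pics/scene0.png

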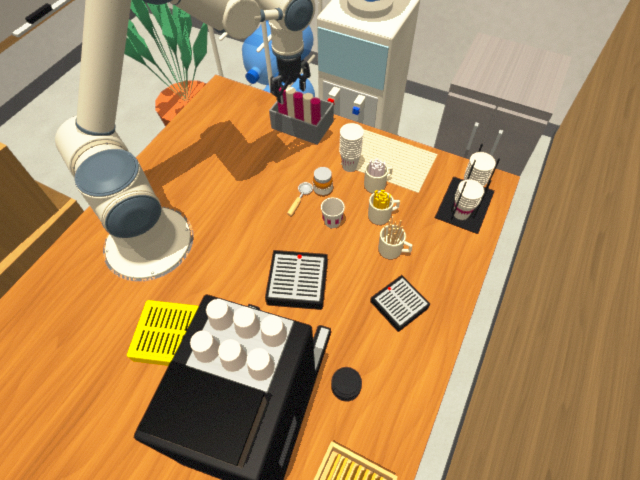

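Tray candidates in the top picture are the black large one (353,262), the black small one (330,160) and the yellow one (470,350). I choose the black large one: it isn't yellow and it's the larger of the other two. Next is a close crop to check the choice and measure.

```bash
python3 - <<'E'
import cv2
i=cv2.imread("pics/top0.png")[185:310,300:490]
cv2.imwrite("pics/c1.png",cv2.resize(i,None,fx=4,fy=4,interpolation=cv2.INTER_CUBIC))
E
```

```text
(no output)
```

View pics/c1.png

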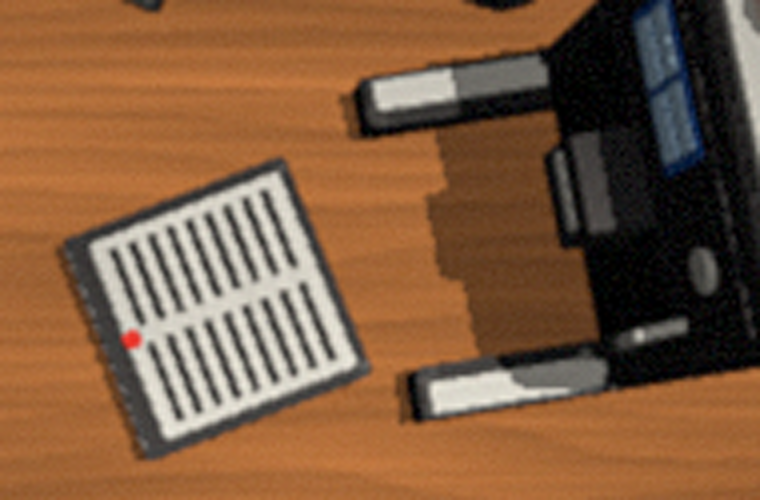

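The crop confirms the choice: black, large, grey front and red button (132,338) on the left, facing away from the machine. The arm fronts are near (360,100) and (412,395).

```bash
cat > h.py <<'E'
import numpy as np, cv2
from scipy.optimize import least_squares
from scipy.spatial.transform import Rotation as R
def cast(g,u,v,z,fish=False):
    f=240/np.tan(np.radians(g["vertical_fov"]/2)); p=np.array([u-g["cx"],v-g["cy"]],float)
    if fish:
        r=np.hypot(*p); t=r/f; d=np.array([*(p/r*np.sin(t)),np.cos(t)])
    else: d=np.array([*(p/f),1])
    T=g["cam_to_world"]; d=T[:3,:3]@d; o=T[:3,3]; return (o+d*(z-o[2])/d[2])[:2]
def fit(local,world,a0=-1.6):
    L=np.array(local,float);W=np.array(world)
    F=lambda q:((np.c_[np.cos(q[2])*L[:,0]-np.sin(q[2])*L[:,1],np.sin(q[2])*L[:,0]+np.cos(q[2])*L[:,1]]+q[:2])-W).ravel()
    s=least_squares(F,[*W.mean(0),a0]); return s.x,s.fun.reshape(-1,2)
E
python3 - <<'E'
from h import *
from station import robot
g=robot.get_image("top"); P=lambda u,v,z:cast(g,300+u/4-.4,185+v/4-.4,z)
t=[P(*p,42) for p in((68,240),(284,160),(369,370),(146,450))]
q,r=fit([(-85,85),(85,85),(85,-85),(-85,-85)],t); print("tray",q,r.round(1))
m=[P(*p,45) for p in((364,78),(545,52),(412,374),(420,418))]
for p in m: print(p)
q2,r2=fit([(0,125),(128,125),(0,-87),(0,-125)],m); print("mach",q2,r2.round(1))
c,s=np.cos(q2[2]),np.sin(q2[2]); d=q[:2]-q2[:2]; print("tray in machine",c*d[0]+s*d[1],-s*d[0]+c*d[1],q[2]-q2[2])
print("tcp yaw x-axis",R.from_rotvec(robot.state()["ee_rot"]).as_matrix().round(2))
E
```

```text
tray [506.73867363  85.10975702  -1.2209147 ] [[ 4.1  3.2]
 [ 5.  -0.7]
 [-3.3 -1.9]
 [-5.8 -0.7]]
[670.12256806 -23.56327428]
[ 688.59572791 -154.78347436]
[456.13162161 -51.75572384]
[425.14201599 -56.44585061]
mach [546.53388859 -41.09255342  -1.44420493] [[ 0.4 -1.7]
 [-1.9  2.5]
 [ 4.1 -0.3]
 [-2.6 -0.4]]
tray in machine -130.21672741698632 -23.543283442440156 0.2232902342887828
tcp yaw x-axis [[-0.93  0.38 -0.  ]
 [ 0.38  0.93 -0.  ]
 [ 0.   -0.   -1.  ]]
```

```bash
python3 -m crank '[[-27,-34,0,0,0,0],[-27,-34,0,0,0,0],[-27,-34,0,0,0,0],[-27,-34,0,0,0,0],[-27,-34,0,0,0,0],[-27,-34,0,0,0,0],[-27,-34,0,0,0,0],[-27,-34,0,0,0,0],[-27,-34,0,0,0,0],[-27,-34,0,0,0,0]]' 1; python3 -m crank '[[-27,-34,0,0,0,0],[-27,-34,0,0,0,0],[0,0,0,0,0,-7.4],[0,0,0,0,0,-7.4],[0,0,0,0,0,-7.4],[0,0,0,0,0,-7.4],[0,0,0,0,0,0],[0,0,0,0,0,0]]'
python3 - <<'E'
from station import robot
import cv2,pickle
g=robot.get_image("wrist");pickle.dump(g,open("w1.pkl","wb"));cv2.imwrite("pics/w1.png",cv2.resize(g["pixels"],(800,600),interpolation=cv2.INTER_CUBIC))
s=robot.state();print(s["qpos"],s["tcp_pos"],s["ee_rot"],g["vertical_fov"],g["cam_to_world"].round(2))
E
```

```text
time_s: 1.15
tcp_pos: [357.8, 160.1, 239.3]
ee_rot: [0.605, 3.083, 0.0]
wrist_force: [1.8, -0.2, 0.5]
width: 85.4
gripper_force: 0.0
time_s: 1.95
tcp_pos: [381.9, 78.4, 239.3]
ee_rot: [0.196, -3.135, 0.0]
wrist_force: [0.3, -0.1, 0.1]
width: 85.6
gripper_force: 0.0
[ 4.89896094e-02  1.61387020e-01  1.87897874e+00  4.24063127e-05
  1.10126182e+00 -1.64686320e+00] [381.94901312  78.41049988 239.26400751] [ 1.96278056e-01 -3.13542073e+00 -6.01388494e-05] 65.70646984690485 [[-1.2000e-01  9.4000e-01  3.1000e-01  3.0306e+02]
 [ 9.9000e-01  1.2000e-01  4.0000e-02  6.8990e+01]
 [-0.0000e+00  3.1000e-01 -9.5000e-01  3.7542e+02]
 [ 0.0000e+00  0.0000e+00  0.0000e+00  1.0000e+00]]
```

View pics/w1.png

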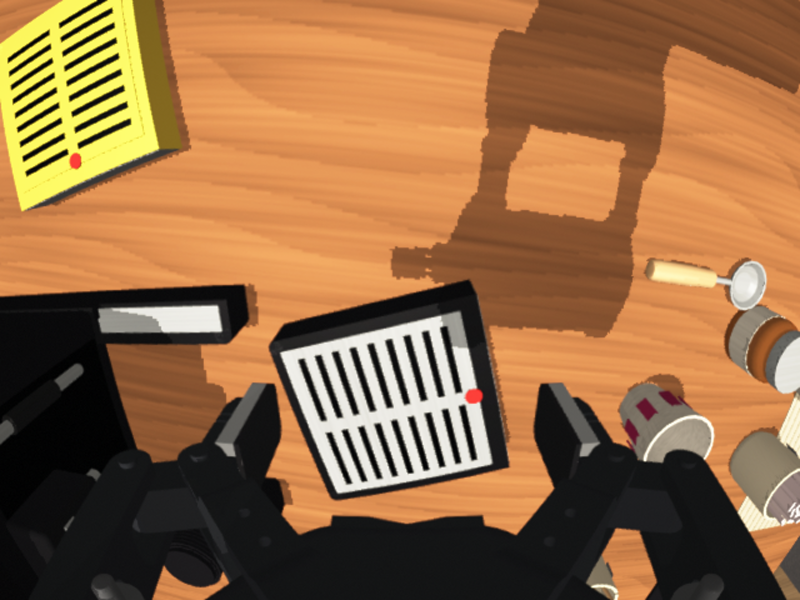

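The wrist picture shows the tray from (277,340) to (508,465), the robot-side arm's end at (245,315) and all the bystanders clear. An enlarged crop will give the corners.

```bash
python3 - <<'E'
import cv2,pickle
g=pickle.load(open("w1.pkl","rb"))
cv2.imwrite("pics/c2.png",cv2.resize(g["pixels"][220:405,165:415],None,fx=3.2,fy=3.2,interpolation=cv2.INTER_CUBIC))
E
```

```text
(no output)
```

View pics/c2.png

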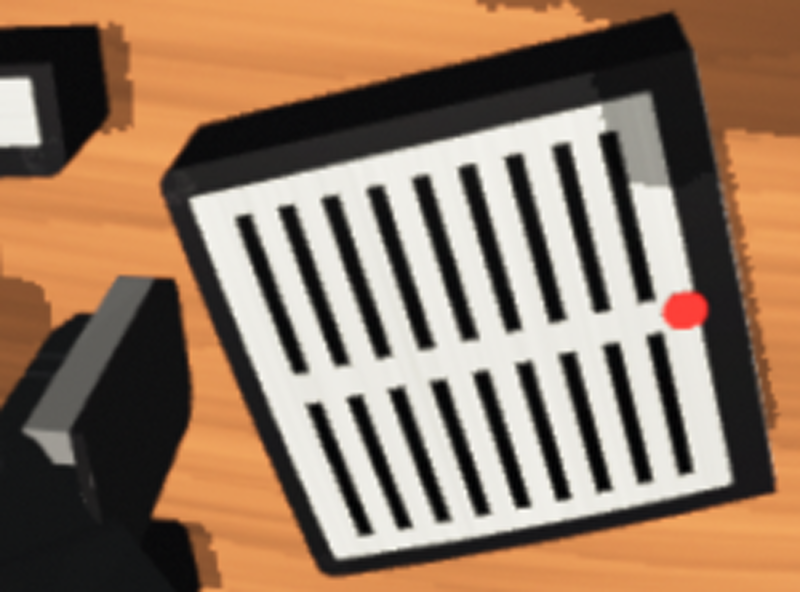

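```bash
python3 - <<'E'
from h import *
import pickle
g=pickle.load(open("w1.pkl","rb")); P=lambda u,v,z:cast(g,165+u/3.2-.35,220+v/3.2-.35,z,True)
t=[P(776,490,42),P(325,573,42),P(164,180,42),P(692,50,42),P(675,13,0)]
q,r=fit([(-85,85),(83.5,83.5),(83.5,-83.5),(-85,-85),(-85,-85)],t,-1.2); print("tray",q,r.round(1))
print("arm outer bottom",P(100,27,0),cast(g,80,291/1.25,0,True),cast(g,2,297/1.25,0,True),"inner bottom",P(108,108,0),"inner top",P(58,173,45),P(54,64,45))
E
```

```text
tray [508.83065827  85.2068978   -1.20222031] [[ 0.6  0.3]
 [ 0.5  0.3]
 [-0.7 -0.4]
 [-0.1  0.1]
 [-0.3 -0.3]]
arm outer bottom [427.81898971 -58.53800954] [ 452.3558971  -219.21089555] [ 478.28491544 -379.72013847] inner bottom [457.11249091 -55.14450508] inner top [463.16710076 -57.39951455] [426.56742778 -58.36132674]
```

```bash
python3 -m crank '[[0,0,44,0,0,-1.5],[0,0,44,0,0,0],[0,0,44,0,0,0],[0,0,44,0,0,0],[0,0,30,0,0,0],[0,0,17,0,0,0],[0,0,0,0,0,0],[0,0,0,0,0,0]]'; python3 -m crank '[[-5,0,0,0,0,0],[-5,0,0,0,0,0],[-4,0,0,0,0,0],[-4,0,0,0,0,0],[-4,0,0,0,0,0],[-4,0,0,0,0,0],[-4,0,0,0,0,0],[-4,0,0,0,0,0],[-4,0,0,0,0,0],[0,0,0,0,0,0]]'
```

```text
time_s: 2.8
tcp_pos: [382.0, 78.4, 16.5]
ee_rot: [0.241, -3.132, -0.0]
wrist_force: [-0.5, 1.3, 0.3]
width: 85.6
gripper_force: 0.0
time_s: 3.8
tcp_pos: [420.6, 84.3, 16.3]
ee_rot: [-0.243, 3.131, -0.0]
wrist_force: [0.6, 0.0, 0.3]
width: 85.3
gripper_force: 0.0
```

```bash
python3 -m crank '[[-3,0,0,0,0,0],[-3,0,0,0,0,0],[-3,0,0,0,0,0]]'; python3 - <<'E'
from station import robot
import cv2,pickle
g=robot.get_image("wrist");pickle.dump(g,open("w2.pkl","wb"));cv2.imwrite("pics/w2.png",cv2.resize(g["pixels"],(800,600),interpolation=cv2.INTER_CUBIC))
E
```

```text
time_s: 4.1
tcp_pos: [428.5, 85.7, 16.3]
ee_rot: [0.243, -3.132, -0.0]
wrist_force: [-3.1, 0.6, 0.1]
width: 85.4
gripper_force: 1.4
```

View pics/w2.png

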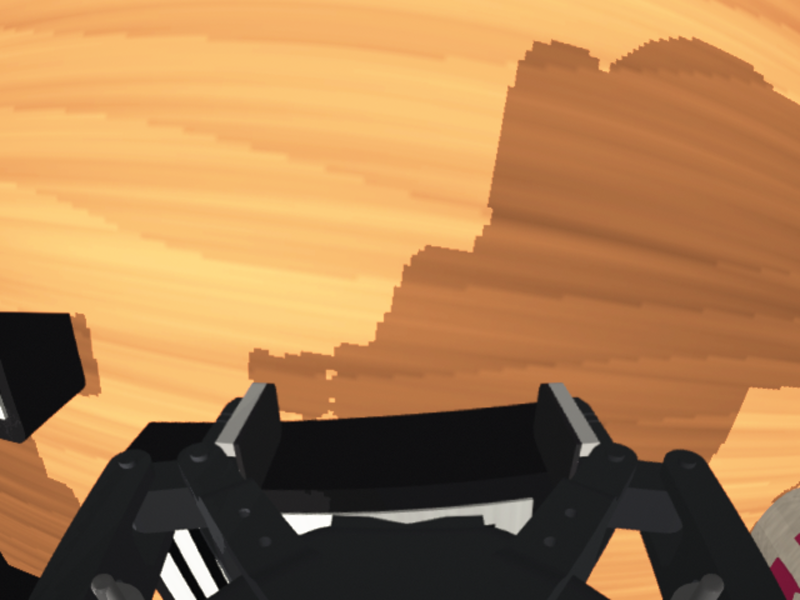

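The front finger has contact, and the tray's near edge (150,424)–(540,402) is still slightly askew. I'll push a little more, back off, rise and look.

```bash
python3 -m crank '[[-3,0,0,0,0,0],[-3,0,0,0,0,0],[0,0,0,0,0,0],[15,0,0,0,0,0],[20,0,0,0,0,0],[15,0,-40,0,0,0],[0,0,-45,0,0,0],[0,0,-45,0,0,0],[0,0,-45,0,0,0],[0,0,-45,0,0,0]]';python3 -m crank '[[0,0,0,0,0,0],[0,0,0,0,0,0]]'; python3 - <<'E'
from station import robot
import cv2,pickle
g=robot.get_image("wrist");pickle.dump(g,open("w3.pkl","wb"))
cv2.imwrite("pics/w3.png",cv2.resize(g["pixels"][200:420,80:420],None,fx=2.3,fy=2.3,interpolation=cv2.INTER_CUBIC))
E
```

```text
time_s: 5.15
tcp_pos: [385.0, 78.8, 238.7]
ee_rot: [-0.243, 3.131, -0.0]
wrist_force: [2.1, -0.3, -0.6]
width: 85.2
gripper_force: 0.0
time_s: 5.35
tcp_pos: [385.7, 78.8, 237.2]
ee_rot: [-0.243, 3.129, -0.0]
wrist_force: [1.0, -0.1, -0.8]
width: 85.6
gripper_force: 0.0
```

View pics/w3.png

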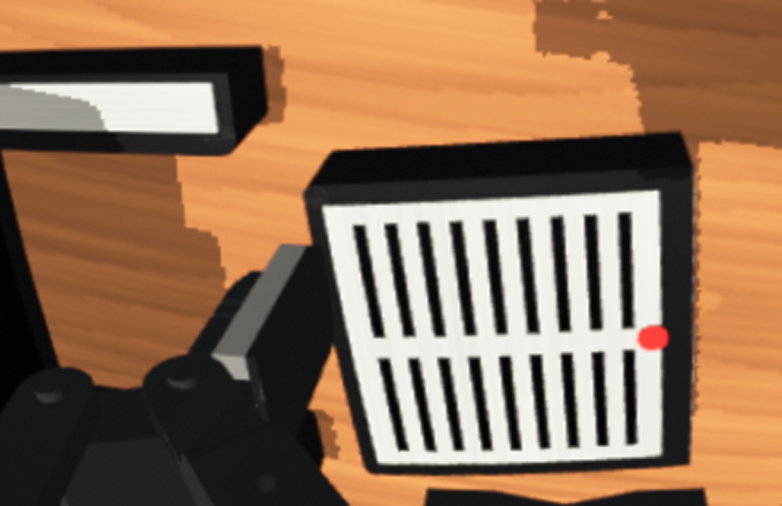

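```bash
python3 - <<'E'
from h import *
import pickle
g=pickle.load(open("w3.pkl","rb")); P=lambda u,v,z:cast(g,80+u/2.3-.3,200+v/2.3-.3,z,True)
t=[P(689,463,42),P(372,473,42),P(304,193,42),P(691,170,42),P(680,132,0)]
q,r=fit([(-85,85),(83.5,83.5),(83.5,-83.5),(-85,-85),(-85,-85)],t,-1.2); print("tray",q,r.round(1))
print("outer",P(262,47,0),P(130,49,0),P(0,53,0),"inner top",P(205,154,45),P(100,152,45),P(2,149,45))
m=[P(262,47,0),P(0,53,0),P(2,149,45),P(205,154,45)]
x,y=np.array([np.cos(-1.42),np.sin(-1.42)]),np.array([.989,.15])
for yaw in(-1.41,-1.42,-1.43):
    x=np.array([np.cos(yaw),np.sin(yaw)]);y=np.array([-x[1],x[0]])
    print(yaw,"outer y rel tray",[((a-q[:2])@y).round(1) for a in m],"mouth",((m[0]-q[:2])@x).round(1))
E
```

```text
tray [540.21079666  77.32513462  -1.34821324] [[ 1.   1. ]
 [ 0.8 -0.8]
 [-0.5  0.4]
 [-1.3 -0.2]
 [ 0.1 -0.4]]
outer [427.30773984 -59.10614462] [ 438.41411331 -130.77651075] [ 452.09153598 -214.69944298] inner top [465.76617426 -69.36901197] [ 474.7094468  -124.43879884] [ 484.08547908 -183.7936217 ]
-1.41 outer y rel tray [np.float64(-133.3), np.float64(-133.7), np.float64(-97.2), np.float64(-97.0)] mouth 116.6
-1.42 outer y rel tray [np.float64(-132.1), np.float64(-131.0), np.float64(-94.7), np.float64(-95.6)] mouth 117.9
-1.43 outer y rel tray [np.float64(-130.9), np.float64(-128.2), np.float64(-92.2), np.float64(-94.3)] mouth 119.2
```

```bash
python3 -m crank '[[-40,-5,0,0,0,0],[-40,-5,0,0,0,0],[-40,-5,0,0,0,0],[-40,-5,0,0,0,0],[-40,-6,0,0,0,0],[-40,-6,0,0,0,0],[-40,-6,0,0,0,0],[0,0,0,0,0,0],[0,0,0,0,0,0],[0,0,0,0,0,0]]'; python3 -m crank '[[0,0,44,0,0,0],[0,0,44,0,0,0],[0,0,44,0,0,0],[0,0,44,0,0,0],[0,0,30,0,0,0],[0,0,15,0,0,0],[0,0,0,0,0,0],[0,0,0,0,0,0],[0,0,0,0,0,0]]'
```

```text
time_s: 6.4
tcp_pos: [666.3, 84.5, 234.8]
ee_rot: [0.243, -3.13, -0.0]
wrist_force: [-0.7, 0.5, -0.3]
width: 85.6
gripper_force: 0.0
time_s: 7.3
tcp_pos: [668.6, 84.6, 17.3]
ee_rot: [-0.243, 3.129, -0.0]
wrist_force: [0.2, 0.6, -0.0]
width: 85.3
gripper_force: 0.0
```

```bash
python3 -m crank '[[6,0,0,0,0,0],[6,0,0,0,0,0],[4,0,0,0,0,0],[4,0,0,0,0,0],[4,0,0,0,0,0],[4,0,0,0,0,0],[4,0,0,0,0,0],[4,0,0,0,0,0],[3,0,0,0,0,0],[0,0,0,0,0,0]]'; python3 -m crank '[[-20,0,0,0,0,0],[-20,0,-20,0,0,0],[0,0,-45,0,0,0],[0,0,-45,0,0,0],[0,0,-45,0,0,0],[0,0,-45,0,0,0],[0,0,-20,0,0,0]]'
```

```text
time_s: 8.3
tcp_pos: [628.5, 78.4, 15.3]
ee_rot: [0.243, -3.132, -0.0]
wrist_force: [-0.2, -0.0, -0.3]
width: 85.1
gripper_force: 0.0
time_s: 9.0
tcp_pos: [669.5, 84.9, 239.9]
ee_rot: [-0.243, 3.127, -0.0]
wrist_force: [0.5, 0.5, -0.7]
width: 85.9
gripper_force: 0.0
```

```bash
python3 -m crank '[[34,35,0,0,0,0],[34,35,0,0,0,0],[34,35,0,0,0,0],[34,35,0,0,0,0],[0,0,0,0,0,8.5],[0,0,0,0,0,8.5],[0,0,0,0,0,8.5],[0,0,0,0,0,8.5],[0,0,0,0,0,8.5],[0,0,0,0,0,8.5]]'; python3 -m crank '[[0,0,0,0,0,8.5],[0,0,0,0,0,8.5],[0,0,0,0,0,8.5],[0,0,0,0,0,8.5],[0,0,0,0,0,5],[0,0,0,0,0,0],[0,0,0,0,0,0],[0,0,0,0,0,0]]'; python3 - <<'E'
from station import robot
import cv2,pickle
g=robot.get_image("wrist");pickle.dump(g,open("w4.pkl","wb"));cv2.imwrite("pics/w4.png",cv2.resize(g["pixels"],(800,600),interpolation=cv2.INTER_CUBIC))
print(robot.state()["qpos"])
E
```

```text
time_s: 10.0
tcp_pos: [512.1, 202.0, 235.2]
ee_rot: [-1.138, -2.928, 0.001]
wrist_force: [0.0, 1.0, 0.1]
width: 85.6
gripper_force: 0.0
time_s: 10.8
tcp_pos: [512.3, 202.0, 235.2]
ee_rot: [-2.04, -2.389, 0.0]
wrist_force: [-0.5, -0.8, -0.5]
width: 85.4
gripper_force: 0.0
[2.67091022e-01 3.93676365e-01 1.53535591e+00 3.45686235e-05
 1.21274149e+00 1.10266955e-01]
```

View pics/w4.png

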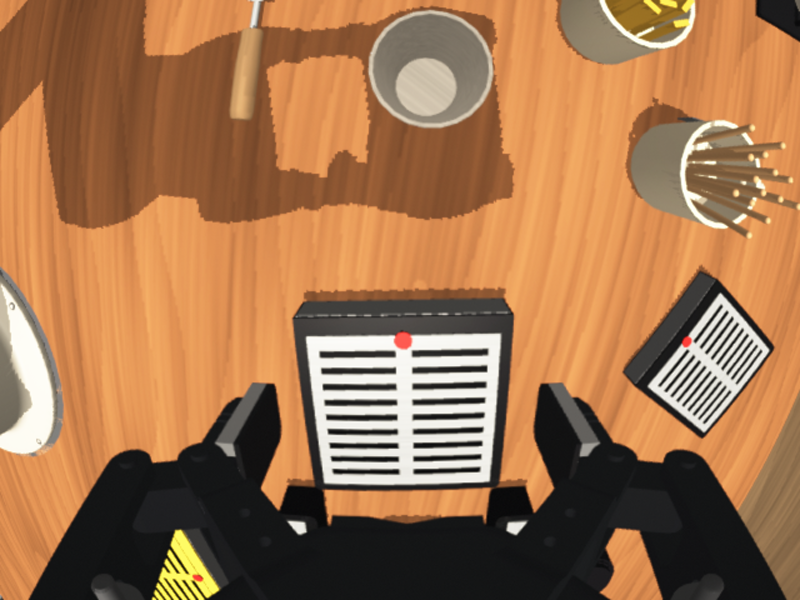

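The tray stands nearly square, with corners at (294,318), (513,311), (496,484) and (322,489). The arm ends show at (287–325,488) and (488–528,487).

```bash
python3 - <<'E'
from h import *
import pickle
g=pickle.load(open("w4.pkl","rb")); P=lambda u,v,z:cast(g,u/1.25-.1,v/1.25-.1,z,True)
t=[P(513,311,42),P(497,485,42),P(321,489,42),P(294,318,42)]
q,r=fit([(-85,85),(83.5,83.5),(83.5,-83.5),(-85,-85)],t,-1.4); print("tray",q,r.round(1))
y=-1.412;x=np.array([np.cos(y),np.sin(y)]);Y=np.array([-x[1],x[0]])
M=lambda p:(np.array([(p-[550.7,-39.4])@x,(p-[550.7,-39.4])@Y])).round(1)
print("tray in m",M(q[:2]),q[2]-y)
for p in((287,481),(325,490),(488,488),(528,485)): print(M(P(*p,0)))
rot=R.from_rotvec([-2.04,-2.389,0]).as_matrix(); print("tool yaw err deg",np.degrees(np.arctan2(rot[1,1],rot[0,1])-(y+np.pi/2)),"tcp m",M(np.array([512.3,202.0])))
E
```

```text
tray [530.98897444  78.65812609  -1.38394908] [[ 1.  -1.3]
 [ 1.7  1.5]
 [-1.8  0.8]
 [-0.9 -0.9]]
tray in m [-119.7   -0.8] 0.02805092301156553
[  -4.4 -126.3]
[  5.4 -86.3]
[ 2.8 84.4]
[  1.9 127.7]
tool yaw err deg -0.08729872405742597 tcp m [-244.4    0.3]
```

```bash
python3 -m crank '[[0,0,44,0,0,0],[0,0,44,0,0,0],[0,0,44,0,0,0],[0,0,44,0,0,0],[0,0,30,0,0,0],[0,0,13,0,0,0],[0,0,0,0,0,0],[0,0,0,0,0,0]]'; python3 -m crank '[[-5,0,0,0,0,0],[-5,0,0,0,0,0],[-5,0,0,0,0,0],[-5,0,0,0,0,0],[-4,0,0,0,0,0],[-4,0,0,0,0,0],[-4,0,0,0,0,0],[-4,0,0,0,0,0],[-4,0,0,0,0,0],[-4,0,0,0,0,0]]'; python3 -m crank '[[-3,0,0,0,0,0],[-3,0,0,0,0,0],[-3,0,0,0,0,0],[-3,0,0,0,0,0]]'
```

```text
time_s: 11.65
tcp_pos: [513.2, 202.2, 17.4]
ee_rot: [2.042, 2.387, 0.002]
wrist_force: [-0.2, -1.4, 0.9]
width: 85.5
gripper_force: 0.0
time_s: 12.65
tcp_pos: [519.3, 158.4, 16.3]
ee_rot: [-2.043, -2.387, -0.0]
wrist_force: [-0.6, 4.0, 2.5]
width: 85.4
gripper_force: 2.3
time_s: 13.05
tcp_pos: [521.1, 146.5, 16.3]
ee_rot: [-2.043, -2.387, -0.0]
wrist_force: [0.2, 5.6, 2.6]
width: 85.5
gripper_force: 2.5
```

```bash
python3 -m crank '[[-3,0,0,0,0,0],[-3,0,0,0,0,0],[-3,0,0,0,0,0],[-2,0,0,0,0,0]]'; python3 -m crank '[[-2,0,0,0,0,0],[-2,0,0,0,0,0],[-2,0,0,0,0,0]]'; python3 -m crank '[[-2,0,0,0,0,0],[-2,0,0,0,0,0],[-2,0,0,0,0,0]]'
```

```text
time_s: 13.45
tcp_pos: [522.8, 135.5, 16.3]
ee_rot: [-2.043, -2.387, 0.0]
wrist_force: [-0.8, 5.3, 4.0]
width: 85.4
gripper_force: 2.5
time_s: 13.75
tcp_pos: [523.8, 129.8, 16.3]
ee_rot: [-2.043, -2.387, -0.0]
wrist_force: [0.9, 9.0, 2.9]
width: 84.9
gripper_force: 4.3
time_s: 14.05
tcp_pos: [525.1, 123.9, 16.3]
ee_rot: [2.042, 2.387, 0.001]
wrist_force: [0.9, 5.2, 0.8]
width: 85.3
gripper_force: 2.4
```

```bash
python3 -m crank '[[-3,0,0,0,0,0],[-3,0,0,0,0,0],[-3,0,0,0,0,0],[-3,0,0,0,0,0],[-3,0,0,0,0,0],[-3,0,0,0,0,0],[-3,0,0,0,0,0]]'; python3 -m crank '[[-3,0,0,0,0,0],[-3,0,0,0,0,0],[-3,0,0,0,0,0],[-3,0,0,0,0,0],[-3,0,0,0,0,0],[-3,0,0,0,0,0],[-3,0,0,0,0,0]]'
```

```text
time_s: 14.75
tcp_pos: [528.3, 103.1, 16.3]
ee_rot: [2.042, 2.387, 0.001]
wrist_force: [1.3, 4.2, 0.3]
width: 85.4
gripper_force: 2.5
time_s: 15.45
tcp_pos: [531.7, 82.3, 16.3]
ee_rot: [2.042, 2.387, 0.001]
wrist_force: [2.0, 5.5, 0.3]
width: 85.2
gripper_force: 2.5
```

```bash
python3 -m crank '[[-4,0,0,0,0,0],[-4,0,0,0,0,0],[-4,0,0,0,0,0],[-4,0,0,0,0,0],[-4,0,0,0,0,0],[-4,0,0,0,0,0],[-4,0,0,0,0,0],[-4,0,0,0,0,0],[-4,0,0,0,0,0],[-4,0,0,0,0,0]]'; python3 -m crank '[[-4,0,0,0,0,0],[-4,0,0,0,0,0],[-4,0,0,0,0,0],[-4,0,0,0,0,0],[-4,0,0,0,0,0],[-4,0,0,0,0,0],[-4,0,0,0,0,0],[-4,0,0,0,0,0],[-4,0,0,0,0,0],[-4,0,0,0,0,0]]'; python3 -m crank '[[-2,0,0,0,0,0],[-2,0,0,0,0,0],[-2,0,0,0,0,0],[-2,0,0,0,0,0],[-2,0,0,0,0,0],[0,0,0,0,0,0]]'
```

```text
time_s: 16.45
tcp_pos: [538.0, 42.8, 16.3]
ee_rot: [2.042, 2.386, 0.001]
wrist_force: [2.8, 6.7, 0.0]
width: 85.5
gripper_force: 2.8
time_s: 17.45
tcp_pos: [544.1, 3.2, 16.3]
ee_rot: [2.042, 2.386, 0.001]
wrist_force: [2.5, 6.7, 0.2]
width: 85.1
gripper_force: 3.0
time_s: 18.05
tcp_pos: [545.3, -6.8, 16.2]
ee_rot: [2.043, 2.386, 0.0]
wrist_force: [-0.2, 0.7, 0.4]
width: 85.5
gripper_force: 0.0
```

```bash
python3 -m crank '[[-2,0,0,0,0,0],[-2,0,0,0,0,0],[-2,0,0,0,0,0],[-2,0,0,0,0,0],[-2,0,0,0,0,0],[-2,0,0,0,0,0]]'; for i in 1; do :; done; python3 -m crank '[[-1,0,0,0,0,0],[-1,0,0,0,0,0]]'; python3 -m crank '[[-1,0,0,0,0,0],[-1,0,0,0,0,0]]'; python3 -m crank '[[-1,0,0,0,0,0]]'
```

```text
time_s: 18.65
tcp_pos: [547.0, -18.4, 16.2]
ee_rot: [-2.043, -2.387, -0.0]
wrist_force: [2.3, 5.3, -0.0]
width: 85.6
gripper_force: 2.5
time_s: 18.85
tcp_pos: [547.3, -20.3, 16.2]
ee_rot: [-2.043, -2.387, -0.0]
wrist_force: [2.1, 5.7, -0.4]
width: 85.3
gripper_force: 2.5
time_s: 19.05
tcp_pos: [547.6, -22.3, 16.2]
ee_rot: [-2.043, -2.387, -0.0]
wrist_force: [1.8, 5.6, 0.5]
width: 85.5
gripper_force: 2.5
time_s: 19.15
tcp_pos: [547.8, -23.3, 16.2]
ee_rot: [2.043, 2.387, 0.0]
wrist_force: [2.0, 5.0, 0.1]
width: 85.5
gripper_force: 2.5
```

```bash
python3 -m crank '[[-1,0,0,0,0,0]]' | grep -E "tcp|wrist_f"; python3 -m crank '[[-1,0,0,0,0,0]]'| grep -E "tcp|wrist_f"; python3 -m crank '[[-1,0,0,0,0,0]]'| grep -E "tcp|wrist_f"
```

```text
tcp_pos: [547.9, -24.3, 16.2]
wrist_force: [1.9, 4.8, 0.7]
tcp_pos: [548.0, -25.3, 16.2]
wrist_force: [2.6, 5.8, 0.8]
tcp_pos: [548.2, -26.3, 16.2]
wrist_force: [1.4, 5.3, 0.9]
```

```bash
python3 -m crank '[[-0.7,0,0,0,0,0]]' | grep -E "tcp|wrist_f"
```

```text
tcp_pos: [548.3, -27.0, 16.2]
wrist_force: [2.5, 5.6, 1.1]
```

```bash
python3 -m crank '[[-0.7,0,0,0,0,0]]' | grep -E "tcp|wrist_f"; python3 -m crank '[[-0.7,0,0,0,0,0]]' | grep -E "tcp|wrist_f"
```

```text
tcp_pos: [548.4, -27.6, 16.2]
wrist_force: [2.1, 4.9, -0.1]
tcp_pos: [548.5, -28.3, 16.2]
wrist_force: [2.0, 5.1, 0.2]
```

```bash
python3 -m crank '[[-0.7,0,0,0,0,0]]' | grep -E "tcp|wrist_f"
```

```text
tcp_pos: [548.6, -29.0, 16.2]
wrist_force: [2.0, 6.0, 0.9]
```

```bash
python3 -m crank '[[-0.7,0,0,0,0,0]]' | grep -E "tcp|wrist_f"; python3 -m crank '[[-0.7,0,0,0,0,0]]' | grep -E "tcp|wrist_f"
```

```text
tcp_pos: [548.6, -29.1, 16.2]
wrist_force: [3.5, 20.5, 2.8]
tcp_pos: [548.6, -29.1, 16.2]
wrist_force: [4.0, 28.5, 3.7]
```

```bash
python3 -m crank '[[-0.7,0,0,0,0,0]]' | grep -E "tcp|wrist_f"
```

```text
tcp_pos: [548.6, -29.2, 16.2]
wrist_force: [4.1, 36.0, 4.9]
```

The tray is at its stop: the force rose and the motion ceased. I'll back off, rise and look.

```bash
python3 -m crank '[[2,0,0,0,0,0],[5,0,0,0,0,0],[20,0,0,0,0,0],[30,0,0,0,0,0],[30,0,-30,0,0,0],[20,0,-45,0,0,0],[20,0,-45,0,0,0],[0,0,-45,0,0,0],[0,0,-45,0,0,0],[0,0,0,0,0,0]]'; python3 - <<'E'
from station import robot
import cv2,pickle
g=robot.get_image("wrist");pickle.dump(g,open("w5.pkl","wb"));a=cv2.resize(g["pixels"][290:420,180:450],None,fx=2.9,fy=2.9,interpolation=cv2.INTER_CUBIC)
b=cv2.resize(robot.get_image("top")["pixels"][190:300,380:500],None,fx=2,fy=2,interpolation=cv2.INTER_CUBIC)
c=cv2.copyMakeBorder(b,0,0,0,a.shape[1]-b.shape[1],cv2.BORDER_CONSTANT)
cv2.imwrite("pics/w5.png",cv2.vconcat([a,c])[:600])
E
```

```text
time_s: 21.15
tcp_pos: [531.6, 94.6, 231.9]
ee_rot: [2.038, 2.382, 0.009]
wrist_force: [0.1, -0.5, -0.5]
width: 85.5
gripper_force: 0.0
```

View pics/w5.png

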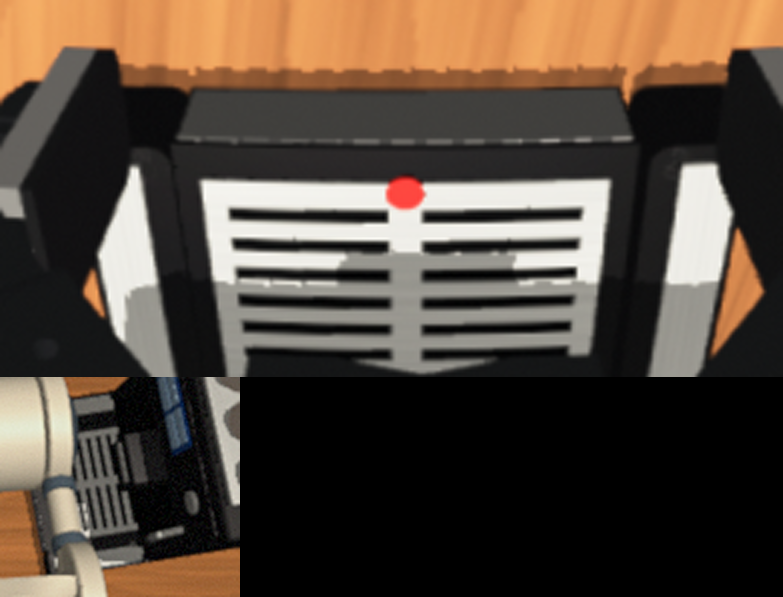

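The picture shows the tray square between the arms. Its grey front edge (190–625,90) is level with the arm ends (185,90) and (635,90), and the robot is clear.

```bash
python3 -m crank '[[0,0,0,0,0,0],[0,0,0,0,0,0],[0,0,0,0,0,0]]'; python3 -c "
from station import robot
print(robot.job_done())"
```

```text
time_s: 21.55
tcp_pos: [528.8, 94.3, 225.2]
ee_rot: [-2.042, -2.386, 0.002]
wrist_force: [-0.2, 0.3, 0.3]
width: 85.6
gripper_force: 0.0
the job is handed in; nothing more can be done
None
```

The drip tray is home against its stop, square between the arms and with its front flush by the last picture; the robot is clear and the job was handed in at about 21.6 s, though no verdict came back.

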